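Warm a rack of vaccine vials

TASK

Take the rack of vials out from between the ice packs and stand it upright and square on the dark plate of the vial warmer, between the two teal end walls; keep it level and do not drop it. You will have to set it down on the way and take it again by its long sides. With the rack in place and let go, press the blue key, then the yellow, then the green, each fully down and one at a time, letting each come up before the next; never press red, and leave everything else on the table where it is.

Things in the scene. Friction and masses are not known exactly. Their poses are not given: they have to be found in the camera images.
- rack: white block-shaped rack with six lilac-capped vials and lilac labels, 63 mm long (its x) x 40 mm wide (its y) x 50 mm tall, caps 3.5 mm more; about 0.18 kg; origin at the centre of its underside, z up. Its two ends are alike. It starts on the floor of the cold tray.
- tray: cream cold tray, fixed, 190 (its x) x 170 x 18 mm tall, floor 4 mm thick; origin at the centre of its underside. Two blue ice packs are fixed in it on edge, 90 mm long, 35 mm thick, tops 60 mm above the table, with a channel 48 mm wide between them along the tray's x. The rack stands lengthwise in the channel: only its two ends can be gripped there.
- bay (a point): centre of the top of the dark steel plate (56 mm along the point's x, 71 along its y, 32 mm above the table) in the warmer's bay; z up. At both y ends stand teal walls, inner faces 71 mm apart, 10 mm thick, 50 mm along x, 58 mm taller than the plate. The bay is open towards +x and -x: fingers fit only beside the rack's long sides.
- warmer: vial warmer, a fixed white box, 180 mm along its x, 320 mm along its y, 30 mm tall; origin at the centre of its underside, z up. The bay's centre is at y = -85 mm; the dark key console (150 x 130 mm, top 40 mm above the table) is centred at y = +80 mm.
- key_blue (a joint): how far the blue key is pressed: 0 is up, 0.006 m is fully down (about 5 N, springs back)
- key_blue_top (a point): centre of the top of the round blue key, 28 mm across, 58 mm above the table when up, in a black collar 44 mm across and 6 mm lower; the four keys form a square of 58 mm pitch, in an order that changes
- key_yellow (a joint): how far the yellow key is pressed: 0 is up, 0.006 m is fully down (about 5 N, springs back)
- key_yellow_top (a point): centre of the top of the round yellow key, 28 mm across, 58 mm above the table when up, in a black collar 44 mm across and 6 mm lower; the four keys form a square of 58 mm pitch, in an order that changes
- key_green (a joint): how far the green key is pressed: 0 is up, 0.006 m is fully down (about 5 N, springs back)
- key_green_top (a point): centre of the top of the round green key, 28 mm across, 58 mm above the table when up, in a black collar 44 mm across and 6 mm lower; the four keys form a square of 58 mm pitch, in an order that changes
- key_red (a joint): how far the red key is pressed: 0 is up, 0.006 m is fully down (about 5 N, springs back)
- key_red_top (a point): centre of the top of the round red key, 28 mm across, 58 mm above the table when up, in a black collar 44 mm across and 6 mm lower; the four keys form a square of 58 mm pitch, in an order that changes
- pump: clear pump bottle with a white pump head, 60 mm across, 175 mm tall; loose, not to be disturbed; origin at the centre of its underside
- swabs: clear tub of white cotton balls, 84 mm across, 100 mm tall; loose, not to be disturbed; origin at the centre of its underside
- bowl: steel bowl, 100 mm across, 35 mm tall; loose, not to be disturbed; origin at the centre of its underside
- marker: white marker pen with a black cap, lying, about 120 mm long and 14 mm thick; loose, not to be disturbed; origin at the centre of its underside
- carton: white carton with an orange band, 50 x 70 x 60 mm tall; loose, not to be disturbed; origin at the centre of its underside
- vial: single small glass vial with a red cap, 20 mm across, 38 mm tall, standing in a corner of the cold tray; loose, not to be disturbed; origin at the centre of its underside

How it is judged:
By the outcome, as a careful person would: the job done as asked, in the order asked, and still so for the second after the job is handed in, with the robot touching nothing.
It also fails if it takes over 64 s, if anything falls off the work surface, if the arm or the gripper's body presses on something with over 40 N, if the wrist force passes 120 N, or if a joint passes its speed limit or range.

ROBOT

A 7-joint arm with a two-finger parallel gripper is mounted at the origin on the work surface. World frame = base frame: x ahead of the robot, y to its left, z up, the work surface at z = 0. Lengths are in mm, angles in rad, forces in N, time in s.
With the tool pointing down it reaches from about 400 to 875 mm from the base axis. Payload 4.4 kg.
Tool frame: the origin (TCP) lies at the very end of the fingers, on their centre line; the grasp point (between the pads) lies 19 mm behind it; z points along the fingers, y is the line along which they close (so a half turn about z gives the same grasp; the last joint's range is limited). The gripper opens to 85 mm and grips with 20 to 120 N. Pads are 22 mm wide; open, the fingers measure 114 mm over their backs; the gripper's body (76 mm by 85 mm) begins 54 mm behind the grasp point. The pads swing forward as they close: fully open they stand 13 mm farther back than shut.
Start: joints at [1.087, 0.628, 0.038, 1.517, -0.027, 0.996, -0.02], TCP at [263.767, -594.092, 203.513] pointing down, gripper open.
Joint ranges: [-3.06, 3.06], [-0.37, 2.12], [-1.25, 1.32], [0.18, 2.47], [-1.1, 4.24], [0.23, 1.98], [-2.94, 2.94]. Speed limits (rad/s): [2.57, 2.57, 3.14, 3.14, 3.14, 3.14, 3.14].

INTERFACE

Orientations are given as [roll, pitch, yaw] about the fixed x, y, z axes, in that order (R = Rz(yaw) Ry(pitch) Rx(roll)).
In Python, from cell import status, get_image, ctrl, models gives the robot as it stands.
- The arm moves only by the shell command python3 -m handwheel 'ROWS' [OPENING]. ROWS is JSON, a list of rows, each an object with "delta_pos": the shift along the world's x, y, z in cm, a list of three; "yaw": the turn about the world's z in rad. A call has 1 to 10 rows; each row shifts and turns the commanded pose from where the row before left it; what a row does not reach is not made up. A row lasts 1/12 s, in which the tool goes at most 41.7 mm and 7.16 degrees, less where a joint would pass 70% of its speed; a pose out of reach is approached as far as the arm can. A call is refused whole if a number of a shift passes 4.17 or a number of a turn 0.125, either way. A call with a gripper value outside its range is refused whole. OPENING is the opening, from -1 (shut) to 1 (fully open), set as the call begins (- or left out, the last holds). The fingers move at their own pace and stop on an object; the grip force is fixed at half the most. Time passes only in rows, so rows that do not move let the fingers close. It gives the time, the measured TCP pose, the force, the opening and the grip force at its end, in the units of the state.
- status.read_state(): the state, without advancing time (a new reading comes with each control period).
- get_image(name): name is "scene" or "top"; returns a dict with "color" (420x560x3 uint8, red, green, blue), "z_map" (420x560 float32, mm along the optical axis (not along the pixel's ray), 0 where there is no reading), "fx", "fy", "cx", "cy" (pixels), "k1" (the pictures are not rectified: a ray, as slopes to the right and down, at radius r is drawn at 1 + k1 r^2 times it, then the intrinsics apply), "position" and "rotation" of the camera in the world. Camera axes: x right, y up, looking along -z (the intrinsics and any distortion apply to the point x, -y, -z); pixel columns grow to the right and rows downward; lengths in mm; the calibration is good to about 2 mm. A picture is of the moment at which its call begins.
- ctrl.finish_job(): hands the job in; it is judged then, once.
Trained networks look in a picture, given as the dict that the camera call returned (one of the last four; its "shot" number tells which), for a name from the list of things; names that differ only in an ending like _2 or _b are one class to them, and where a whole thing is asked for, a point or a joint stands for the part that bears it (a point fixed in the world has none). Each returns a list of dicts, best first, with "score" (0 to 1); they miss things now and then, are a little off and sometimes report something else, mostly with a low value. They report only what shows in the picture. A call takes as long as a camera call.
- models.boxes_of(picture, name): "rect" ([left, top, right, bottom] in pixels, round what is visible of it).
The state is a dict: "clock": time; "qpos": joint angles; "qd": joint speeds; "tau": joint torques, N m; "eef_pos": TCP position; "tool_rot": TCP orientation; "force": force on the tool from outside, world axes, zero at the start; "torque": the same for the moment, N m; "width": finger opening in mm; "gripper_force": force on a finger pad.
Only numpy, scipy, OpenCV 4.12 (cv2) and the standard library are available. Lean on these libraries where they do the work, as an engineer would, in place of code of your own. Each camera call takes 0.05 s, during which the arm holds its last target. There are 200 camera calls.

## Working session

There is one attempt and no reset: what is moved stays moved. The work goes in short steps, Python scripts to look and compute and a shell command to move; the robot and the scene stay as the last step left them, time stands still between calls to the robot, and variables do not carry over. Pictures are saved under pics/ and viewed, at most 10 in all, crops included, and the job is handed in when it is done.

```bash
mkdir -p pics
cat > h.py <<'E'
import numpy as np, cv2
from cell import status, get_image, ctrl, models
def cloud(im):
    h,w=im["z_map"].shape
    v,u=np.mgrid[0:h,0:w].astype(float)
    xd=(u-im["cx"])/im["fx"]; yd=(v-im["cy"])/im["fy"]
    x,y=xd.copy(),yd.copy()
    for _ in range(10):
        s=1+im["k1"]*(x*x+y*y); x=xd/s; y=yd/s
    z=im["z_map"]
    P=np.stack([x*z,-y*z,-z],-1)@np.array(im["rotation"]).T+np.array(im["position"])
    P[z<=0]=np.nan
    return P
def save(im,n): cv2.imwrite("pics/"+n,im["color"][:,:,::-1])
E
python3 - <<'E'
from h import *
s=status.read_state(); print(s)
for n in("top","scene"):
    im=get_image(n); save(im,n+"0.png"); print(n,im["position"],np.array(im["rotation"]).round(3).tolist(),im["fx"],im["k1"])
    P=cloud(im); np.save(n+"0.npy",P)
    for k in["rack","tray","warmer","key_blue_top","key_yellow_top","key_green_top","key_red_top","pump","swabs","bowl","marker","carton","vial"]:
        for b in models.boxes_of(im,k)[:2]:
            r=b["rect"]; u,v=int((r[0]+r[2])/2),int((r[1]+r[3])/2)
            print(k,round(b["score"],2),np.round(r).tolist(),P[v,u].round(0))
E
```

```text
{'clock': 0.0, 'qpos': array([ 1.087219  ,  0.62934574,  0.03843086,  1.51842758, -0.02698684,
        0.99628743, -0.01999389]), 'qd': array([-0.00045652,  0.00045211,  0.00058826, -0.00065539, -0.00087245,
        0.00193643,  0.00097692]), 'tau': array([-2.01298739e-03, -5.63400507e+01,  1.22574862e+00, -1.93448067e+01,
        1.09590791e-02,  1.05673779e-02,  1.83137286e-05]), 'eef_pos': array([ 263.46345785, -593.43557304,  202.57014711]), 'tool_rot': array([-3.13964256e+00,  3.14804950e-05,  4.17798249e-01]), 'force': array([-0.38523754,  0.21597643,  0.62033208]), 'torque': array([0.01354232, 0.00091574, 0.04831696]), 'gripper_force': 0.0, 'width': 85.5513934161074}
top [ 401.61001275   69.67693981 1071.36300618] [0.138, -0.023, -1.579] 395.8686983882654 -0.10646033711821964Traceback (most recent call last):
  File "<stdin>", line 5, in <module>
  File "h.py", line 11, in cloud
    P=np.stack([x*z,-y*z,-z],-1)@np.array(im["rotation"]).T+np.array(im["position"])
      ~~~~~~~~~~~~~~~~~~~~~~~~~~~~~~~~~~~~~~~~~~~~~~~~~~~~~^~~~~~~~~~~~~~~~~~~~~~~~~
ValueError: operands could not be broadcast together with shapes (420,560) (3,)
```

View pics/top0.png

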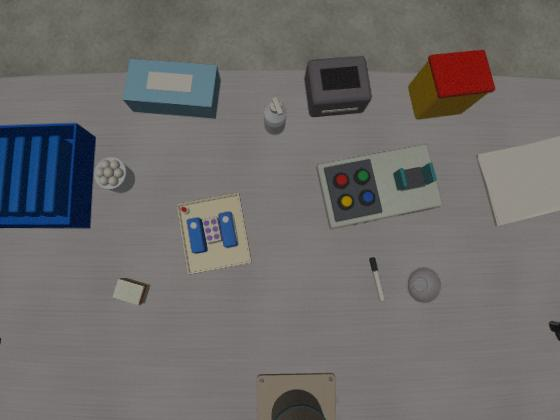

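The top view shows the tray at about (213,233), the rack at (211,229), and the warmer at (380,187) with its bay at (414,177). Keys: red (341,181), green (363,176), yellow (347,202), blue (368,198). Camera rotation is given as rpy, so I'll fix the helper.

```bash
sed -i 's/^import numpy as np, cv2/import numpy as np, cv2\nfrom scipy.spatial.transform import Rotation as Rn/; s/np.array(im\["rotation"\]).T/Rn.from_euler("xyz",im["rotation"]).as_matrix().T/' h.py
python3 - <<'E'
from h import *
for n in("top","scene"):
    im=get_image(n); save(im,n+"0.png"); print(n,im["position"],im["rotation"],im["fx"],im["k1"])
    P=cloud(im); np.save(n+"0.npy",P); np.save(n+"0c.npy",im["color"])
    for k in["rack","tray","warmer","key_blue_top","key_yellow_top","key_green_top","key_red_top","pump","swabs","bowl","marker","carton","vial"]:
        for b in models.boxes_of(im,k)[:1]:
            r=b["rect"]; u,v=int((r[0]+r[2])/2),int((r[1]+r[3])/2)
            print(k,round(b["score"],2),np.round(r).tolist(),P[v,u].round(0))
E
```

```text
top [ 401.61001275   69.67693981 1071.36300618] [ 0.13837642 -0.02291984 -1.57938616] 395.8686983882654 -0.10646033711821964
rack 0.78 [204.0, 218.0, 223.0, 242.0] [481. 211.  57.]
tray 0.93 [180.0, 193.0, 253.0, 273.0] [474. 203.  53.]
warmer 0.57 [317.0, 142.0, 440.0, 230.0] [ 597. -229.   28.]
key_blue_top 0.29 [343.0, 197.0, 352.0, 206.0] [ 551. -136.   63.]
key_yellow_top 0.42 [340.0, 199.0, 351.0, 210.0] [ 544. -131.   61.]
key_green_top 0.54 [359.0, 172.0, 372.0, 181.0] [ 617. -186.   64.]
pump 0.89 [262.0, 97.0, 286.0, 134.0] [763.  53. 120.]
swabs 0.92 [92.0, 159.0, 136.0, 194.0] [614. 461.  93.]
bowl 0.75 [407.0, 267.0, 442.0, 305.0] [ 328. -354.    3.]
marker 0.59 [368.0, 255.0, 384.0, 299.0] [ 356. -216.   13.]
carton 0.75 [112.0, 274.0, 150.0, 305.0] [329. 418.  59.]
vial 0.55 [180.0, 209.0, 189.0, 214.0] [531. 291.  33.]
scene [1273.0878945  -424.88161114  759.28647843] [0.91612376 0.00676951 0.97367706] 450.61863522696484 0.04455694499119876
rack 0.83 [310.0, 178.0, 335.0, 200.0] [520. 193.  59.]
tray 0.79 [271.0, 167.0, 363.0, 223.0] [530. 166.  57.]
warmer 0.71 [102.0, 236.0, 271.0, 348.0] [ 617. -243.   30.]
key_yellow_top 0.54 [210.0, 239.0, 224.0, 252.0] [ 559. -138.   62.]
key_green_top 0.68 [206.0, 267.0, 218.0, 278.0] [ 628. -185.   62.]
key_red_top 0.45 [226.0, 251.0, 240.0, 262.0] [ 608. -126.   60.]
pump 0.88 [329.0, 222.0, 358.0, 302.0] [797.  30. 108.]
swabs 0.94 [410.0, 158.0, 444.0, 196.0] [652. 439.  76.]
bowl 0.62 [76.0, 219.0, 121.0, 250.0] [ 301. -341.   11.]
marker 0.61 [135.0, 217.0, 161.0, 242.0] [ 347. -231.    5.]
carton 0.71 [329.0, 130.0, 357.0, 158.0] [343. 414.  42.]
vial 0.4 [346.0, 184.0, 359.0, 201.0] [540. 283.  24.]
```

View pics/scene0.png

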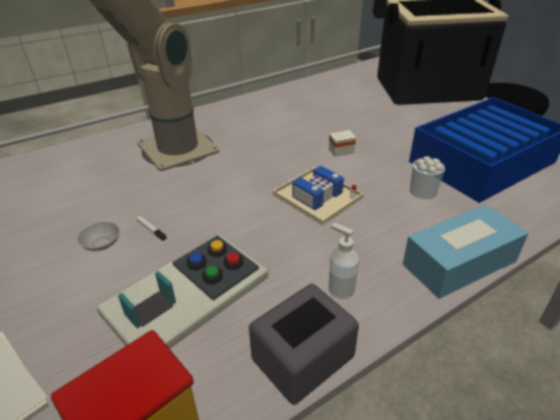

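The scene view agrees with the top view: the bay is open toward and away from the robot, and the rack stands between the packs with its length along x. Next I fit the geometry from coloured 3D points.

```bash
cat > fit.py <<'E'
from h import *
def hsvmask(c,lo,hi): return cv2.inRange(cv2.cvtColor(c,cv2.COLOR_RGB2HSV),lo,hi)>0
def rect(p):
    (c,s,a)=cv2.minAreaRect(p[:,:2].astype(np.float32)); return np.round(c,1).tolist(),np.round(s,1).tolist(),round(a,1)
for n in("top","scene"):
    P=np.load(n+"0.npy"); c=np.load(n+"0c.npy"); X,Y,Z=[P[...,i] for i in range(3)]
    tray=(abs(X-480)<140)&(abs(Y-200)<140); w=(abs(X-610)<150)&(abs(Y+220)<220)
    hs=cv2.cvtColor(c,cv2.COLOR_RGB2HSV)
    print(n)
    def rep(k,m):
        if m.sum()<8: print(k,m.sum());return
        p=P[m]; print(k,m.sum(),"mean",p.mean(0).round(1),"med z",np.median(p[:,2]).round(1),rect(p))
    H,S,V=[hs[...,i].astype(int) for i in range(3)]
    rep("packs top",tray&(H>100)&(H<122)&(S>150)&(Z>52))
    rep("lilac",tray&(H>120)&(H<155)&(S>50)&(Z>50))
    rep("traybox",tray&(Z>10)&(Z<70))
    rep("warmerbox",w&(Z>22)&(Z<100))
    rep("teal",w&(H>80)&(H<100)&(S>100)&(Z>75))
    for k,lo,hi in(("blue",108,130),("yellow",18,34),("green",45,80)): rep(k,w&(H>=lo)&(H<=hi)&(S>120)&(V>50)&(Z>50))
    rep("red",w&((H<8)|(H>172))&(S>130)&(Z>50))
    rep("table",(abs(X-450)<80)&(abs(Y)<60)&(Z<30))
    s=c[160:235,300:450] if n=="top" else c[215:350,95:280]
    t=c[185:280,170:260] if n=="top" else c[160:230,265:370]
    cv2.imwrite(f"pics/crop_{n}.png",np.vstack([cv2.resize(i[:,:,::-1],(560,290),interpolation=cv2.INTER_CUBIC) for i in(s,t)]))
E
python3 fit.py
```

```text
top
packs top 744 mean [469.9 213.5  59.4] med z 59.3 ([473.6, 214.3], [86.9, 114.1], 10.8)
lilac 98 mean [481.  215.3  57.2] med z 57.2 ([480.7, 215.5], [50.1, 29.7], 12.2)
traybox 2038 mean [478.1 217.6  46.2] med z 55.9 ([474.9, 216.0], [192.1, 172.4], 10.4)
warmerbox 7322 mean [ 598.  -230.8   37. ] med z 31.3 ([601.3, -236.0], [180.4, 320.2], 11.4)
teal 196 mean [ 616.1 -314.5   86.3] med z 87.8 ([617.4, -318.1], [48.4, 92.9], 11.6)
blue 92 mean [ 563.5 -191.    59.8] med z 60.5 ([564.7, -192.1], [26.3, 30.2], 51.3)
yellow 96 mean [ 552.2 -134.2   59.5] med z 60.4 ([553.0, -134.1], [27.0, 25.1], 1.3)
green 83 mean [ 619.3 -179.8   60.5] med z 60.8 ([619.9, -180.2], [26.6, 25.1], 2.3)
red 97 mean [ 609.5 -123.3   59.3] med z 60.2 ([610.6, -124.4], [29.2, 27.3], 34.2)
table 2612 mean [ 4.491e+02  3.000e-01 -4.000e-01] med z -0.4 ([450.0, -0.5], [118.9, 157.3], 89.6)
scene
packs top 343 mean [480.1 206.6  57.7] med z 58.1 ([479.9, 210.3], [86.0, 114.0], 10.5)
lilac 42 mean [482.3 217.1  55.6] med z 55.7 ([478.6, 214.4], [54.4, 35.1], 9.7)
traybox 1883 mean [492.2 203.6  37.7] med z 40.9 ([475.2, 214.1], [193.3, 175.3], 10.3)
warmerbox 9235 mean [ 615.5 -248.2   37.2] med z 30.8 ([602.2, -238.4], [183.1, 320.1], 10.7)
teal 173 mean [ 624.3 -323.    88.1] med z 88.7 ([621.6, -323.0], [46.3, 88.7], 10.6)
blue 117 mean [ 567.3 -194.8   60.2] med z 60.8 ([565.6, -194.5], [27.2, 25.4], 85.8)
yellow 123 mean [ 556.2 -137.4   58.4] med z 59.9 ([555.0, -136.9], [30.4, 30.0], 68.6)
green 111 mean [ 623.5 -183.6   60.5] med z 60.9 ([621.8, -182.8], [24.9, 27.6], 75.6)
red 124 mean [ 613.1 -127.    58.9] med z 59.9 ([610.5, -125.8], [28.0, 26.1], 5.8)
table 1738 mean [453.5  -1.3  -1. ] med z -0.9 ([450.1, 0.1], [159.8, 119.7], 0.1)
```

View pics/crop_top.png

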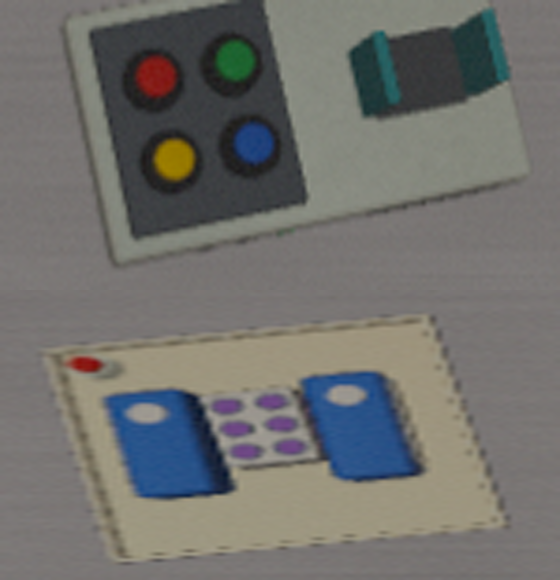

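```bash
python3 -m handwheel '[{"delta_pos":[2,3.2,0],"yaw":0.054},{"delta_pos":[2,3.2,0],"yaw":0.054},{"delta_pos":[2,3.2,0],"yaw":0.054},{"delta_pos":[2,3.2,0],"yaw":0.054},{"delta_pos":[2,3.2,0],"yaw":0.054},{"delta_pos":[2,3.2,0],"yaw":0.054},{"delta_pos":[2,3.2,0],"yaw":0.054},{"delta_pos":[2,3.2,0],"yaw":0.054},{"delta_pos":[2,3.2,0],"yaw":0.054},{"delta_pos":[2,3.2,0],"yaw":0.054}]' 1
python3 -m handwheel '[{"delta_pos":[0.3,3.6,0],"yaw":0.08},{"delta_pos":[0.3,3.6,0],"yaw":0.08},{"delta_pos":[0.3,3.6,0],"yaw":0.08},{"delta_pos":[0.3,3.6,0],"yaw":0.08},{"delta_pos":[0.3,3.6,0],"yaw":0.08},{"delta_pos":[0.3,3.6,0],"yaw":0.08},{"delta_pos":[0.3,3.6,0],"yaw":0.08},{"delta_pos":[0.3,3.6,0],"yaw":0.08},{"delta_pos":[0.3,3.6,0],"yaw":0.08},{"delta_pos":[0.3,3.6,0],"yaw":0.08}]'
```

```text
clock: 2.28
eef_pos: [464.6, -272.6, 203.8]
tool_rot: [3.141, 0.0, 0.96]
force: [1.1, -0.3, -0.0]
width: 85.1
gripper_force: 0.0
clock: 3.12
eef_pos: [493.9, 87.5, 203.8]
tool_rot: [3.141, 0.0, 1.761]
force: [0.4, -0.4, -0.4]
width: 85.6
gripper_force: 0.0
```

```bash
python3 -m handwheel '[{"delta_pos":[-0.335,3.19,0]},{"delta_pos":[-0.335,3.19,0]},{"delta_pos":[-0.335,3.19,0]},{"delta_pos":[-0.335,3.19,0]},{"delta_pos":[0,0,-3]},{"delta_pos":[0,0,-3]},{"delta_pos":[0,0,-3]},{"delta_pos":[0,0,-2]},{"delta_pos":[0,0,-1]},{"delta_pos":[0,0,0]}]'
python3 - <<'E'
from h import *
im=get_image("scene"); c=im["color"][140:250,240:400]; cv2.imwrite("pics/g1.png",cv2.resize(c[:,:,::-1],(800,550),interpolation=cv2.INTER_CUBIC))
E
```

```text
schema error: expected keys delta_pos, yaw
```

View pics/g1.png

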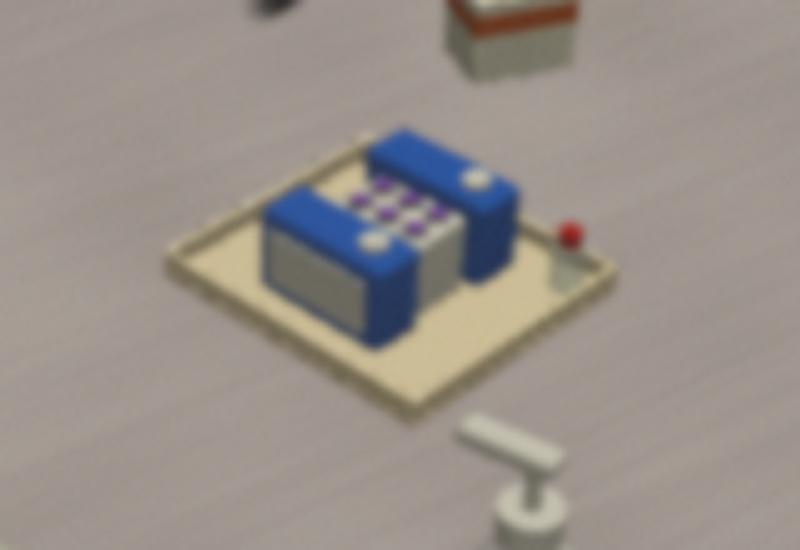

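The move was refused because every row needs a yaw entry, so the arm has not moved. This crop shows the rack squarely in the channel, its near end almost flush with the pack ends.

```bash
python3 -m handwheel '[{"delta_pos":[-0.335,3.19,0],"yaw":0},{"delta_pos":[-0.335,3.19,0],"yaw":0},{"delta_pos":[-0.335,3.19,0],"yaw":0},{"delta_pos":[-0.335,3.19,0],"yaw":0},{"delta_pos":[0,0,-3],"yaw":0},{"delta_pos":[0,0,-3],"yaw":0},{"delta_pos":[0,0,-3],"yaw":0},{"delta_pos":[0,0,-2],"yaw":0},{"delta_pos":[0,0,-1],"yaw":0},{"delta_pos":[0,0,0],"yaw":0}]'
python3 - <<'E'
from h import *
im=get_image("scene"); c=im["color"][140:250,240:400]; cv2.imwrite("pics/g1.png",cv2.resize(c[:,:,::-1],(800,550),interpolation=cv2.INTER_CUBIC))
E
```

```text
clock: 4.0
eef_pos: [479.1, 212.6, 81.7]
tool_rot: [-3.138, 0.001, 1.758]
force: [-0.4, 0.0, 1.0]
width: 85.2
gripper_force: 0.0
```

View pics/g1.png

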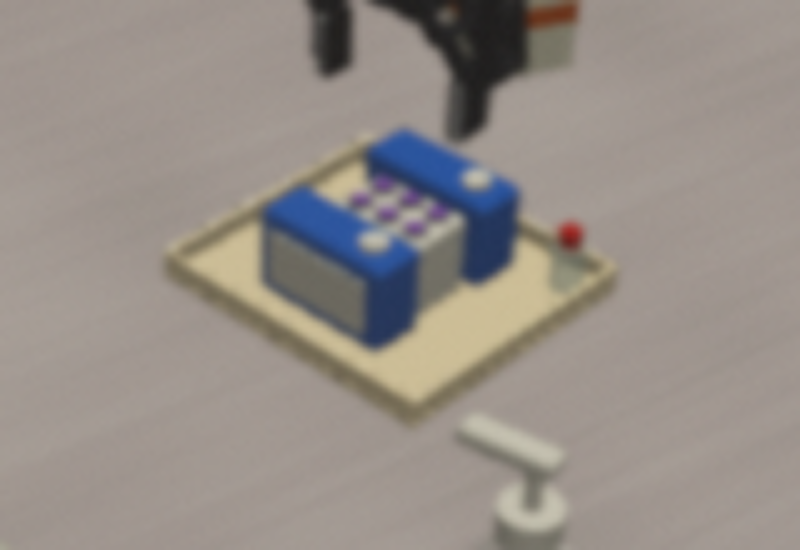

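The fingers line up with both rack ends along the channel but look a bit high. I'll check with depth.

Run:
```python
from h import *
print(status.read_state()["eef_pos"])
for n in("scene","top"):
    im=get_image(n); P=cloud(im); c=im["color"].max(-1)
    m=(abs(P[...,0]-480)<80)&(abs(P[...,1]-215)<40)&(P[...,2]>70)&(P[...,2]<150)&(c<90)
    p=P[m]; d=p[:,:2]-[480,215]; a=d@[np.cos(.187),np.sin(.187)]; b=d@[-np.sin(.187),np.cos(.187)]
    for s in(-1,1):
        k=a*s>20
        if k.sum(): print(n,s,k.sum(),"z",np.percentile(p[k,2],[1,5,20]).round(),"a",np.percentile(a[k],[2,50,98]).round(),"b",np.percentile(b[k],[2,50,98]).round())
```

```text
[480.13641312 213.2627401   83.12777096]
scene -1 58 z [124. 126. 131.] a [-55. -43. -41.] b [-15.  -7.   5.]
scene 1 46 z [130. 131. 135.] a [45. 53. 57.] b [-16. -10.   1.]
```

Run:
```python
from h import *
print(status.read_state()["eef_pos"])
im=get_image("scene"); P=cloud(im)
for k in("gripper",):
    m=(abs(P[...,0]-480)<80)&(abs(P[...,1]-215)<80)&(P[...,2]>66)
    v,u=np.nonzero(m); p=P[m]; d=p[:,:2]-[480,215]; a=d@[np.cos(.187),np.sin(.187)]
    for s in(-1,1):
        kk=(a*s>20)&(p[:,2]<130); o=np.argsort(p[kk,2])[:6]
        print(s,kk.sum()); print(np.c_[u[kk][o],v[kk][o],p[kk][o].round(),im["color"][v[kk][o],u[kk][o]]])
```

```text
[481.36604491 213.99664639  84.68160978]
-1 12
[[309. 153. 440. 207. 126. 103.  97.  93.]
 [310. 152. 438. 212. 126.  96.  90.  86.]
 [308. 153. 440. 204. 127.  78.  73.  70.]
 [305. 154. 440. 194. 127. 110. 103.  99.]
 [306. 154. 443. 195. 128.  95.  89.  85.]
 [307. 154. 445. 197. 128. 100.  93.  89.]]
1 8
[[335. 166. 529. 225. 125. 113. 107. 102.]
 [333. 167. 532. 215. 127. 114. 108. 104.]
 [331. 167. 529. 211. 127. 115. 110. 105.]
 [330. 166. 524. 212. 127. 114. 108. 103.]
 [332. 167. 532. 213. 127. 109. 105. 100.]
 [333. 166. 532. 215. 130.  78.  76.  72.]]
```

Fingertips show at z≈126 in depth, while the state says TCP 84. I'll go down 30 mm, which is safe either way, and compare again.

```bash
python3 -m handwheel '[{"delta_pos":[0,0,-1.5],"yaw":0},{"delta_pos":[0,0,-1.5],"yaw":0},{"delta_pos":[0,0,0],"yaw":0},{"delta_pos":[0,0,0],"yaw":0},{"delta_pos":[0,0,0],"yaw":0}]'
cat > tip.py <<'E'
from h import *
print(status.read_state()["eef_pos"],status.read_state()["qpos"])
for n in("scene","top"):
    im=get_image(n); P=cloud(im); save(im,"cur_"+n+".png")
    m=(abs(P[...,0]-480)<80)&(abs(P[...,1]-215)<80)&(P[...,2]>66)
    p=P[m]; d=p[:,:2]-[480,215]; a=d@[np.cos(.187),np.sin(.187)];b=d@[-np.sin(.187),np.cos(.187)]
    for s in(-1,1):
        kk=(a*s>20)&(abs(b)<30)&(p[:,2]<180); o=np.argsort(p[kk,2])[:8]
        print(n,s,kk.sum(),p[kk][o].round().tolist()[::3])
E
python3 tip.py; python3 -c "
import cv2;i=cv2.imread('pics/cur_scene.png')[100:250,240:400];cv2.imwrite('pics/cur1.png',cv2.resize(i,(640,600),interpolation=2))"
```

```text
clock: 4.62
eef_pos: [481.2, 214.0, 54.7]
tool_rot: [3.14, -0.001, 1.758]
force: [-0.7, -1.2, -0.1]
width: 85.5
gripper_force: 0.0
[481.1655161  213.98390347  54.72442955] [-0.28645025  0.68940047 -0.27938919  1.98386537  0.3646491   0.51421808
 -0.63784828]
scene -1 269 [[437.0, 207.0, 96.0], [437.0, 193.0, 97.0], [441.0, 194.0, 99.0]]
scene 1 389 [[529.0, 224.0, 94.0], [525.0, 213.0, 96.0], [534.0, 223.0, 100.0]]
top -1 0 []
top 1 9 [[549.0, 215.0, 139.0], [552.0, 215.0, 152.0], [552.0, 216.0, 163.0]]
```

View pics/cur1.png

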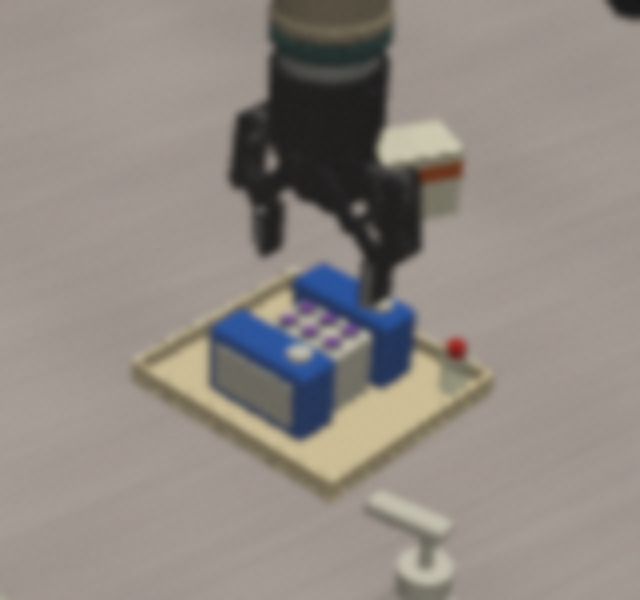

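The tips track at about 40 mm above the reported TCP. I'll descend in small steps, watching force and image.

```bash
python3 -m handwheel '[{"delta_pos":[0,0,-1],"yaw":0},{"delta_pos":[0,0,-1],"yaw":0},{"delta_pos":[0,0,-1],"yaw":0},{"delta_pos":[0,0,0],"yaw":0},{"delta_pos":[0,0,0],"yaw":0}]'
sed -i 's/>66)/>30)/' tip.py
cat > proj.py <<'E'
from h import *
import sys
def proj(im,p):
    q=(np.array(p)-im["position"])@Rn.from_euler("xyz",im["rotation"]).as_matrix()
    x,y=q[0]/-q[2],-q[1]/-q[2]; s=1+im["k1"]*(x*x+y*y)
    return im["fx"]*x*s+im["cx"],im["fy"]*y*s+im["cy"],-q[2]
if __name__=="__main__":
    im=get_image("scene"); P=cloud(im); c=im["color"].copy()
    e=status.read_state()["eef_pos"]
    for z in(0,13,40):
        for s in(-1,1):
            t=e+np.array([np.cos(.187)*s*48,np.sin(.187)*s*48,z]); u,v,d=proj(im,t)
            i,j=int(round(v)),int(round(u)); print(z,s,t.round(),round(u),round(v),"expected",round(d),"seen",im["z_map"][i,j].round(),P[i,j].round())
    c=c[100:250,240:400]; cv2.imwrite("pics/"+sys.argv[1],cv2.resize(c[:,:,::-1],(640,600),interpolation=2))
E
python3 proj.py cur2.png
```

```text
clock: 5.13
eef_pos: [479.5, 213.2, 22.4]
tool_rot: [-3.139, 0.001, 1.758]
force: [0.2, 0.1, 0.6]
width: 85.2
gripper_force: 0.0
0 -1 [433. 204.  23.] 306 183 expected 1280 seen 1218.0 [473. 174.  59.]
0 1 [527. 222.  23.] 332 197 expected 1226 seen 1260.0 [506. 242.   3.]
13 -1 [433. 204.  36.] 306 179 expected 1272 seen 1338.0 [388. 238.  -1.]
13 1 [527. 222.  36.] 332 194 expected 1218 seen 1256.0 [505. 242.  13.]
40 -1 [433. 204.  63.] 306 171 expected 1256 seen 1243.0 [440. 198.  71.]
40 1 [527. 222.  63.] 332 185 expected 1202 seen 1191.0 [532. 216.  70.]
```

View pics/cur2.png

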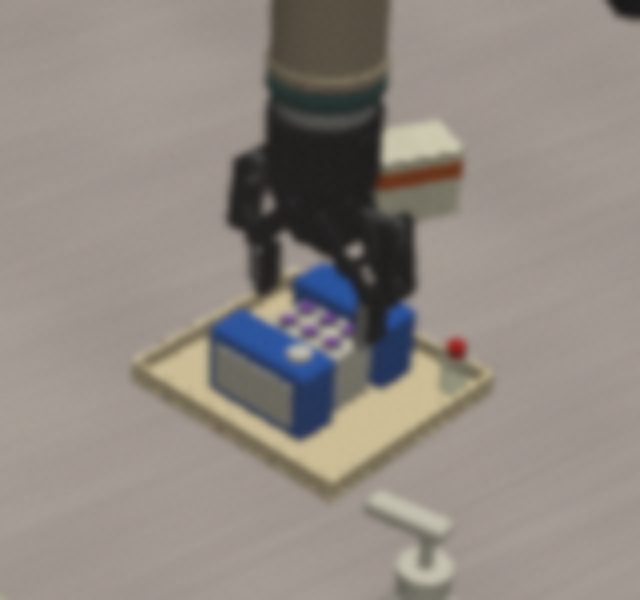

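Tips are at z≈60, level with the rack top and outside both ends, well centred. I need about 33 mm more.

```bash
python3 -m handwheel '[{"delta_pos":[0,0,-0.9],"yaw":0},{"delta_pos":[0,0,-0.9],"yaw":0},{"delta_pos":[0,0,0],"yaw":0},{"delta_pos":[0,0,0],"yaw":0}]'
python3 -m handwheel '[{"delta_pos":[0,0,-0.7],"yaw":0},{"delta_pos":[0,0,-0.7],"yaw":0},{"delta_pos":[0,0,0],"yaw":0},{"delta_pos":[0,0,0],"yaw":0}]'
python3 tip.py; python3 proj.py cur3.png
```

```text
clock: 5.52
eef_pos: [479.8, 213.2, 4.8]
tool_rot: [-3.14, 0.0, 1.758]
force: [0.1, -0.4, 0.0]
width: 85.1
gripper_force: 0.0
clock: 5.85
eef_pos: [479.9, 213.3, -9.0]
tool_rot: [-3.141, 0.0, 1.758]
force: [-0.0, -0.1, 0.4]
width: 85.8
gripper_force: 0.0
[479.93527622 213.29607025  -9.03147507] [-0.33424496  0.79827422 -0.20871511  2.00706911  0.4142132   0.37765322
 -0.68201465]
scene -1 355 [[430.0, 232.0, 36.0], [437.0, 205.0, 40.0], [440.0, 206.0, 41.0]]
scene 1 775 [[515.0, 215.0, 30.0], [516.0, 204.0, 32.0], [531.0, 216.0, 33.0]]
top -1 0 []
top 1 12 [[548.0, 214.0, 79.0], [555.0, 215.0, 87.0], [552.0, 215.0, 106.0]]
0 -1 [433. 205.  -8.] 306 192 expected 1299 seen 1206.0 [493. 160.  47.]
0 1 [528. 223.  -8.] 331 207 expected 1245 seen 1225.0 [539. 212.   3.]
13 -1 [433. 205.   5.] 306 189 expected 1291 seen 1201.0 [493. 160.  57.]
13 1 [528. 223.   5.] 331 203 expected 1237 seen 1242.0 [524. 224.   1.]
40 -1 [433. 205.  32.] 306 181 expected 1275 seen 1226.0 [466. 180.  59.]
40 1 [528. 223.  32.] 332 195 expected 1220 seen 1205.0 [537. 214.  41.]
```

View pics/cur3.png

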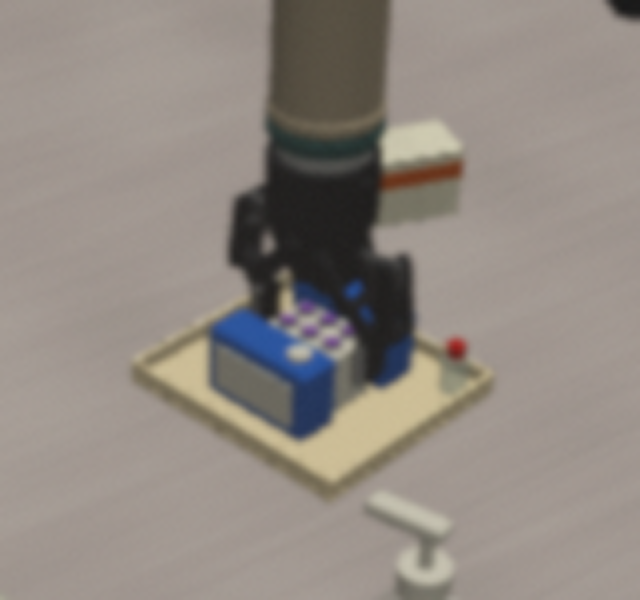

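The tips straddle the rack ends at about z 28 with no contact. I'll go 5 mm lower and close.

```bash
python3 -m handwheel '[{"delta_pos":[0,0,-0.5],"yaw":0},{"delta_pos":[0,0,0],"yaw":0}]'
python3 -m handwheel '[{"delta_pos":[0,0,0],"yaw":0},{"delta_pos":[0,0,0],"yaw":0},{"delta_pos":[0,0,0],"yaw":0},{"delta_pos":[0,0,0],"yaw":0},{"delta_pos":[0,0,0],"yaw":0},{"delta_pos":[0,0,0],"yaw":0},{"delta_pos":[0,0,0],"yaw":0},{"delta_pos":[0,0,0],"yaw":0}]' -1
```

```text
clock: 6.17
eef_pos: [480.2, 213.4, -13.9]
tool_rot: [-3.141, 0.0, 1.758]
force: [-0.2, -0.3, 0.1]
width: 85.3
gripper_force: 0.0
clock: 6.83
eef_pos: [480.5, 213.7, -13.2]
tool_rot: [3.141, -0.0, 1.758]
force: [-0.7, -0.5, 5.5]
width: 62.3
gripper_force: 65.9
```

```bash
python3 -m handwheel '[{"delta_pos":[0,0,0.4],"yaw":0},{"delta_pos":[0,0,0.6],"yaw":0},{"delta_pos":[0,0,1],"yaw":0},{"delta_pos":[0,0,1],"yaw":0},{"delta_pos":[0,0,1],"yaw":0},{"delta_pos":[0,0,1],"yaw":0},{"delta_pos":[0,0,1.5],"yaw":0},{"delta_pos":[0,0,1.5],"yaw":0},{"delta_pos":[0,0,1],"yaw":0},{"delta_pos":[0,0,0],"yaw":0}]'
cat > rack.py <<'E'
from h import *
import sys
x0,y0,R=float(sys.argv[1]),float(sys.argv[2]),60
print(status.read_state()["eef_pos"].round(1))
for n in("scene","top"):
    im=get_image(n); P=cloud(im); hs=cv2.cvtColor(im["color"],cv2.COLOR_RGB2HSV).astype(int); H,S=hs[...,0],hs[...,1]
    m=(abs(P[...,0]-x0)<R)&(abs(P[...,1]-y0)<R)
    for k,q in(("lilac",m&(H>120)&(H<155)&(S>50)),("white",m&(S<40)&(hs[...,2]>110)&(P[...,2]>6))):
        if q.sum()>8: p=P[q]; r=cv2.minAreaRect(p[:,:2].astype(np.float32)); print(n,k,q.sum(),"z",np.percentile(p[:,2],[1,5,50,95]).round(),np.round(r[0],1),np.round(r[1]),round(r[2],1))
    save(im,f"last_{n}.png")
E
python3 rack.py 480 215
```

```text
clock: 7.67
eef_pos: [481.9, 214.3, 79.0]
tool_rot: [3.137, -0.001, 1.757]
force: [-0.3, 0.6, -2.0]
width: 62.4
gripper_force: 65.7
[481.9 214.3  79. ]
scene lilac 88 z [112. 113. 125. 150.] [482.3 205.1] [35. 59.] 62.7
scene white 245 z [  7.  15. 143. 203.] [501.1 215.9] [110. 104.] 62.3
top white 42 z [ 37.  43.  62. 523.] [495.3 207.2] [ 63. 104.] 25.4
```

```bash
python3 -m handwheel '[{"delta_pos":[0.1,-1.4,0],"yaw":0},{"delta_pos":[0.2,-2.6,0],"yaw":0},{"delta_pos":[0.25,-2.8,0],"yaw":0},{"delta_pos":[0.25,-2.8,0],"yaw":0},{"delta_pos":[0.25,-2.8,0],"yaw":0},{"delta_pos":[0.25,-2.8,0],"yaw":0},{"delta_pos":[0.2,-2.8,0],"yaw":0},{"delta_pos":[0.2,-2.6,0],"yaw":0},{"delta_pos":[0.1,-1.8,0],"yaw":0},{"delta_pos":[0,0,0],"yaw":0}]'
python3 -m handwheel '[{"delta_pos":[0,0,-1],"yaw":0},{"delta_pos":[0,0,-2],"yaw":0},{"delta_pos":[0,0,-2],"yaw":0},{"delta_pos":[0,0,-2],"yaw":0},{"delta_pos":[0,0,-1],"yaw":0},{"delta_pos":[0,0,-0.5],"yaw":0},{"delta_pos":[0,0,0],"yaw":0},{"delta_pos":[0,0,0],"yaw":0}]'
python3 rack.py 500 -10
```

```text
clock: 8.6
eef_pos: [497.2, -16.2, 75.3]
tool_rot: [-3.138, 0.003, 1.751]
force: [0.2, -1.4, -2.0]
width: 62.1
gripper_force: 65.7
clock: 9.27
eef_pos: [498.5, -9.8, -8.4]
tool_rot: [3.142, -0.0, 1.759]
force: [0.3, -0.8, -1.7]
width: 62.1
gripper_force: 65.9
[498.5  -9.8  -8.4]
scene lilac 87 z [25. 27. 60. 88.] [511.4 -11.1] [81. 35.] 10.5
scene white 288 z [  9.  12.  57. 340.] [503.1  -9.8] [105.  62.] 48.5
top white 28 z [ 42.  49. 375. 639.] [487.   -8.7] [118.  62.] 44.0
```

```bash
python3 -m handwheel '[{"delta_pos":[0,0,-0.3],"yaw":0},{"delta_pos":[0,0,-0.3],"yaw":0},{"delta_pos":[0,0,0],"yaw":0},{"delta_pos":[0,0,0],"yaw":0}]'
python3 -m handwheel '[{"delta_pos":[0,0,-0.1],"yaw":0},{"delta_pos":[0,0,-0.1],"yaw":0},{"delta_pos":[0,0,0],"yaw":0},{"delta_pos":[0,0,0],"yaw":0}]'
```

```text
clock: 9.7
eef_pos: [498.3, -10.6, -14.5]
tool_rot: [-3.142, 0.0, 1.758]
force: [-0.8, -0.1, -0.6]
width: 62.4
gripper_force: 65.9
clock: 10.03
eef_pos: [498.3, -10.5, -16.6]
tool_rot: [-3.141, -0.0, 1.758]
force: [-0.2, -0.1, -2.0]
width: 62.2
gripper_force: 65.9
```

```bash
python3 -m handwheel '[{"delta_pos":[0,0,-0.05],"yaw":0},{"delta_pos":[0,0,-0.05],"yaw":0},{"delta_pos":[0,0,0],"yaw":0}]'
python3 -m handwheel '[{"delta_pos":[0,0,-0.05],"yaw":0},{"delta_pos":[0,0,-0.05],"yaw":0},{"delta_pos":[0,0,0],"yaw":0}]'
```

```text
clock: 10.28
eef_pos: [498.4, -10.5, -17.2]
tool_rot: [3.141, 0.0, 1.758]
force: [-0.1, 0.5, 3.8]
width: 62.2
gripper_force: 66.3
clock: 10.53
eef_pos: [498.5, -10.5, -17.2]
tool_rot: [3.141, 0.001, 1.758]
force: [-2.7, 0.3, 14.7]
width: 62.4
gripper_force: 67.7
```

```bash
python3 -m handwheel '[{"delta_pos":[0,0,0.1],"yaw":0},{"delta_pos":[0,0,0],"yaw":0}]'
python3 -m handwheel '[{"delta_pos":[0,0,0],"yaw":0},{"delta_pos":[0,0,0],"yaw":0},{"delta_pos":[0,0,0],"yaw":0},{"delta_pos":[0,0,0],"yaw":0},{"delta_pos":[0,0,0],"yaw":0},{"delta_pos":[0,0,0],"yaw":0}]' 1
python3 -m handwheel '[{"delta_pos":[0,0,1],"yaw":0},{"delta_pos":[0,0,2],"yaw":0},{"delta_pos":[0,0,3],"yaw":0},{"delta_pos":[0,0,3],"yaw":0},{"delta_pos":[0,0,0],"yaw":-0.121},{"delta_pos":[0,0,0],"yaw":-0.121},{"delta_pos":[0,0,0],"yaw":-0.121},{"delta_pos":[0,0,0],"yaw":-0.121},{"delta_pos":[0,0,0],"yaw":-0.121},{"delta_pos":[0,0,0],"yaw":-0.121}]'
python3 -m handwheel '[{"delta_pos":[0,0,0],"yaw":-0.121},{"delta_pos":[0,0,0],"yaw":-0.121},{"delta_pos":[0,0,0],"yaw":-0.121},{"delta_pos":[0,0,0],"yaw":-0.121},{"delta_pos":[0,0,0],"yaw":-0.121},{"delta_pos":[0,0,0],"yaw":-0.121},{"delta_pos":[0,0,0],"yaw":-0.119},{"delta_pos":[0,0,0],"yaw":0},{"delta_pos":[0,0,0],"yaw":0}]'
python3 rack.py 498 -10
```

```text
clock: 10.7
eef_pos: [498.6, -10.4, -17.2]
tool_rot: [3.141, 0.0, 1.758]
force: [-2.4, 0.4, 7.5]
width: 62.6
gripper_force: 66.9
clock: 11.2
eef_pos: [498.4, -10.5, -17.6]
tool_rot: [-3.142, -0.0, 1.758]
force: [-0.8, 1.0, -0.2]
width: 85.3
gripper_force: 0.0
clock: 12.03
eef_pos: [498.4, -10.4, 73.3]
tool_rot: [3.141, -0.001, 1.026]
force: [-0.0, 1.0, -0.1]
width: 86.0
gripper_force: 0.0
clock: 12.78
eef_pos: [498.3, -10.2, 73.0]
tool_rot: [-3.141, -0.0, 0.19]
force: [0.9, 0.5, -0.4]
width: 85.6
gripper_force: 0.0
[498.3 -10.2  73. ]
scene lilac 70 z [18. 20. 51. 54.] [500.1 -14.1] [47. 35.] 14.3
scene white 457 z [  7.  11.  47. 292.] [503.8  -6.4] [89. 73.] 62.5
top white 9 z [41. 42. 48. 50.] [469.5   2.3] [8. 5.] 4.7
```

```bash
python3 -m handwheel '[{"delta_pos":[0,0,-1.5],"yaw":0},{"delta_pos":[0,0,-1.5],"yaw":0},{"delta_pos":[0,0,-1.5],"yaw":0},{"delta_pos":[0,0,-1.5],"yaw":0},{"delta_pos":[0,0,-1],"yaw":0},{"delta_pos":[0,0,-1],"yaw":0},{"delta_pos":[0,0,-0.6],"yaw":0},{"delta_pos":[0,0,0],"yaw":0},{"delta_pos":[0,0,0],"yaw":0}]'
python3 -m handwheel '[{"delta_pos":[0,0,0],"yaw":0},{"delta_pos":[0,0,0],"yaw":0},{"delta_pos":[0,0,0],"yaw":0},{"delta_pos":[0,0,0],"yaw":0},{"delta_pos":[0,0,0],"yaw":0},{"delta_pos":[0,0,0],"yaw":0},{"delta_pos":[0,0,0],"yaw":0},{"delta_pos":[0,0,0],"yaw":0}]' -1
```

```text
clock: 13.63
eef_pos: [498.4, -10.5, -13.5]
tool_rot: [-3.141, 0.0, 0.187]
force: [-0.2, -0.3, -0.3]
width: 85.4
gripper_force: 0.0
clock: 14.3
eef_pos: [498.8, -10.2, -12.8]
tool_rot: [-3.142, -0.001, 0.187]
force: [-1.2, 0.6, 5.3]
width: 39.1
gripper_force: 61.4
```

```bash
python3 -m handwheel '[{"delta_pos":[0,0,0.4],"yaw":0},{"delta_pos":[0,0,1],"yaw":0},{"delta_pos":[0,0,2],"yaw":0},{"delta_pos":[0,0,2.4],"yaw":0},{"delta_pos":[0,0,2.4],"yaw":0},{"delta_pos":[0,0,2.4],"yaw":0},{"delta_pos":[0,0,1.6],"yaw":0},{"delta_pos":[0,0,0.8],"yaw":0},{"delta_pos":[0,0,0],"yaw":0},{"delta_pos":[0,0,0],"yaw":0}]'
python3 -m handwheel '[{"delta_pos":[0.4,-1,0],"yaw":0.06},{"delta_pos":[0.8,-2,0],"yaw":0.11},{"delta_pos":[0.8,-2.2,0],"yaw":0.115},{"delta_pos":[0.8,-2.2,0],"yaw":0.115},{"delta_pos":[0.8,-2.2,0],"yaw":0.115},{"delta_pos":[0.8,-2.2,0],"yaw":0.115},{"delta_pos":[0.8,-2.2,0],"yaw":0.115},{"delta_pos":[0.8,-2.2,0],"yaw":0.115},{"delta_pos":[0.8,-2.2,0],"yaw":0.115},{"delta_pos":[0.8,-2.2,0],"yaw":0.115}]'
python3 -m handwheel '[{"delta_pos":[0.8,-2.2,0],"yaw":0.115},{"delta_pos":[0.8,-2.2,0],"yaw":0.115},{"delta_pos":[0.8,-2.2,0],"yaw":0.115},{"delta_pos":[0.8,-2.2,0],"yaw":0.1},{"delta_pos":[0.8,-1.6,0],"yaw":0.042},{"delta_pos":[0,0,0],"yaw":0},{"delta_pos":[0,0,0],"yaw":0},{"delta_pos":[0,0,0],"yaw":0}]'
```

```text
clock: 15.13
eef_pos: [498.1, -10.5, 116.5]
tool_rot: [-3.142, -0.0, 0.187]
force: [0.2, 0.1, -2.6]
width: 39.6
gripper_force: 60.6
clock: 15.97
eef_pos: [573.3, -217.2, 114.4]
tool_rot: [-3.138, -0.001, 1.282]
force: [1.3, 0.4, -2.7]
width: 39.4
gripper_force: 60.6
clock: 16.63
eef_pos: [613.2, -318.8, 114.7]
tool_rot: [-3.139, -0.003, 1.764]
force: [-0.2, 1.2, -2.5]
width: 39.5
gripper_force: 60.8
```

```bash
cat > bay.py <<'E'
from h import *
s=status.read_state(); print(s["eef_pos"].round(1),s["tool_rot"].round(3))
yaw=.193; B=np.array([618.8,-320.6]); ax=np.array([np.cos(yaw),np.sin(yaw)]); ay=np.array([-ax[1],ax[0]])
print("tcp in bay",((s["eef_pos"][:2]-B)@ax).round(1),((s["eef_pos"][:2]-B)@ay).round(1))
for n in("scene","top"):
    im=get_image(n); P=cloud(im); hs=cv2.cvtColor(im["color"],cv2.COLOR_RGB2HSV).astype(int); H,S,V=[hs[...,i] for i in range(3)]
    d=P[...,:2]-B; a,b,z=d@ax,d@ay,P[...,2]
    near=(abs(a)<70)&(abs(b)<70)
    teal=near&(H>78)&(H<102)&(S>90)&(z>45)&(z<97)
    rk=near&(z>100)&(z<190)&((V>110)|((H>115)&(H<155)&(S>60)))
    if rk.sum()>5: print(n,"rack",rk.sum(),"a",np.percentile(a[rk],[3,50,97]).round(1),"b",np.percentile(b[rk],[2,5,95,98]).round(1),"z",np.percentile(z[rk],[2,50,98]).round())
    for k in(-1,1):
        q=teal&(b*k>0)
        t=q&(z>82)
        print(n,"wall",k,q.sum(),"a",np.percentile(a[q],[3,97]).round(1),"b",np.percentile(b[q],[2,10,50,90,98]).round(1),"top",t.sum(),np.percentile(b[t],[3,50,97]).round(1) if t.sum() else "")
    dk=near&(abs(b)<45)&(z>26)&(z<38)&(V<90)
    if dk.sum()>5: print(n,"plate a",np.percentile(a[dk],[3,97]).round(1),"b",np.percentile(b[dk],[3,97]).round(1))
    save(im,f"bay_{n}.png")
E
python3 bay.py
python3 - <<'E'
# same measure on the initial clouds
from h import *
yaw=.193; B=np.array([618.8,-320.6]); ax=np.array([np.cos(yaw),np.sin(yaw)]); ay=np.array([-ax[1],ax[0]])
for n in("scene","top"):
    P=np.load(n+"0.npy"); hs=cv2.cvtColor(np.load(n+"0c.npy"),cv2.COLOR_RGB2HSV).astype(int); H,S,V=[hs[...,i] for i in range(3)]
    d=P[...,:2]-B; a,b,z=d@ax,d@ay,P[...,2]
    near=(abs(a)<70)&(abs(b)<70)
    for k in(-1,1):
        t=near&(z>75)&(b*k>0); print(n,k,t.sum(),"a",np.percentile(a[t],[2,98]).round(1),"b",np.percentile(b[t],[3,50,97]).round(1), "slope",np.polyfit(a[t],b[t],1)[0].round(3))
    dk=near&(abs(b)<34)&(z>26)&(z<38)&(V<80)
    print(n,"plate a",np.percentile(a[dk],[3,97]).round(1),"b",np.percentile(b[dk],[3,97]).round(1))
E
```

```text
[ 613.2 -318.8  114.7] [-3.139e+00 -3.000e-03  1.764e+00]
tcp in bay -5.1 2.8
scene rack 540 a [-20.3  11.5  16.4] b [-30.8 -30.5  27.2  30.3] z [129. 168. 181.]
scene wall -1 171 a [-19.   25.3] b [-46.9 -46.8 -43.9 -40.1 -39. ] top 102 [-46.8 -42.9 -39. ]
scene wall 1 219 a [-15.6  24.1] b [34.  34.6 35.5 39.5 41.5] top 85 [34.5 37.2 41.9]
scene plate a [-24.7  24.2] b [-29.5  34.3]
top rack 203 a [-21.8  -2.3  14.4] b [-3.2 -1.8 32.5 33.1] z [174. 178. 182.]
top wall -1 3 a [-24.5 -20.3] b [-33.3 -33.1 -31.8 -31.5 -31.5] top 0 
top wall 1 160 a [-24.6  20.1] b [37.8 39.9 46.3 48.3 48.8] top 87 [37.6 43.7 48.4]
top plate a [-27.4  24.7] b [-32.6  25.2]
scene -1 182 a [-23.3  25.2] b [-47.1 -42.9 -36.6] slope 0.03
scene 1 154 a [-22.6  24.2] b [34.5 37.5 43.6] slope 0.004
scene plate a [-24.9  23.7] b [-28.3  32.1]
top -1 116 a [-25.6  23.2] b [-43.8 -36.4 -33.2] slope 0.012
top 1 112 a [-25.4  22.7] b [38.5 45.4 48.5] slope -0.004
top plate a [-26.3  25.1] b [-32.7  16.6]
```

```bash
python3 -m handwheel '[{"delta_pos":[0,0,-1],"yaw":0},{"delta_pos":[0,0,-1],"yaw":0},{"delta_pos":[0,0,-0.8],"yaw":0},{"delta_pos":[0,0,0],"yaw":0},{"delta_pos":[0,0,0],"yaw":0},{"delta_pos":[0,0,0],"yaw":0}]'; sed -i 's/(z>100)&(z<190)/(z>97)\&(z<160)/' bay.py; python3 bay.py
```

```text
clock: 17.23
eef_pos: [614.5, -320.4, 88.4]
tool_rot: [3.142, -0.0, 1.764]
force: [-0.1, -0.1, -1.6]
width: 39.0
gripper_force: 60.8
[ 614.5 -320.4   88.4] [ 3.142 -0.     1.764]
tcp in bay -4.2 1.0
scene rack 515 a [-19.6  11.3  17.3] b [-32.5 -32.3  24.   27.7] z [102. 144. 155.]
scene wall -1 187 a [-18.7  25.1] b [-47.2 -46.7 -44.  -39.9 -38.8] top 108 [-47.  -43.1 -38.8]
scene wall 1 181 a [-11.  24.] b [34.1 34.5 35.5 39.8 41.6] top 57 [34.5 38.  42. ]
scene plate a [-25.   24.4] b [-30.3  34.2]
top rack 184 a [-21.6  -2.2  14.7] b [-6.  -3.3 30.1 31.2] z [146. 151. 157.]Traceback (most recent call last):
  File "bay.py", line 15, in <module>
    print(n,"wall",k,q.sum(),"a",np.percentile(a[q],[3,97]).round(1),"b",np.percentile(b[q],[2,10,50,90,98]).round(1),"top",t.sum(),np.percentile(b[t],[3,50,97]).round(1) if t.sum() else "")
                                 ~~~~~~~~~~~~~^^^^^^^^^^^^^
    return _quantile_unchecked(
        a, q, axis, out, overwrite_input, method, keepdims, weights)
    return _ureduce(a,
                    func=_quantile_ureduce_func,
    ...<5 lines>...
                    overwrite_input=overwrite_input,
                    method=method)
    r = func(a, **kwargs)
    result = _quantile(arr,
                       quantiles=q,
    ...<2 lines>...
                       out=out,
                       weights=wgt)
    slices_having_nans = np.isnan(arr[-1, ...])
                                  ~~~^^^^^^^^^
IndexError: index -1 is out of bounds for axis 0 with size 0
```

```bash
python3 -m handwheel '[{"delta_pos":[0.34,0.1,0],"yaw":0},{"delta_pos":[0,0,0],"yaw":0},{"delta_pos":[0,0,-0.6],"yaw":0},{"delta_pos":[0,0,-0.8],"yaw":0},{"delta_pos":[0,0,-0.8],"yaw":0},{"delta_pos":[0,0,0],"yaw":0},{"delta_pos":[0,0,0],"yaw":0}]'; sed -i 's/(z>97)&(z<160)/(z>92)\&(z<150)/; s/        t=q/        if q.sum()<5: continue\n        t=q/' bay.py; python3 bay.py;  python3 -c "
import cv2,numpy as np
a=cv2.imread('pics/bay_top.png')[130:220,370:450];b=cv2.imread('pics/bay_scene.png')[220:330,80:200]
cv2.imwrite('pics/v9.png',np.hstack([cv2.resize(i,(400,440),interpolation=2) for i in(a,b)]))"
```

```text
clock: 17.92
eef_pos: [616.9, -319.2, 65.2]
tool_rot: [-3.14, -0.001, 1.764]
force: [0.1, -0.2, -2.1]
width: 39.1
gripper_force: 60.8
[ 616.9 -319.2   65.2] [-3.140e+00 -1.000e-03  1.764e+00]
tcp in bay -1.6 1.7
scene rack 359 a [-18.    7.9  19.8] b [-31.7 -31.5  -6.8  23.1] z [ 95. 126. 131.]
scene wall -1 199 a [-17.7  24.8] b [-47.2 -46.7 -44.3 -39.9 -38.8] top 108 [-47.  -43.  -38.8]
scene wall 1 127 a [ 1.5 24.3] b [34.  34.5 35.8 40.1 41.4] top 43 [34.6 38.2 41.8]
scene plate a [-22.3  24.3] b [-30.8  34.3]
top rack 176 a [-19.6   0.3  17.9] b [-3.4 -1.5 31.1 31.8] z [124. 128. 134.]
top wall 1 161 a [-24.5  20.2] b [38.1 39.7 46.3 48.1 48.6] top 88 [38.  44.2 48.3]
top plate a [-27.9  18.5] b [-28.1  39.3]
```

View pics/v9.png

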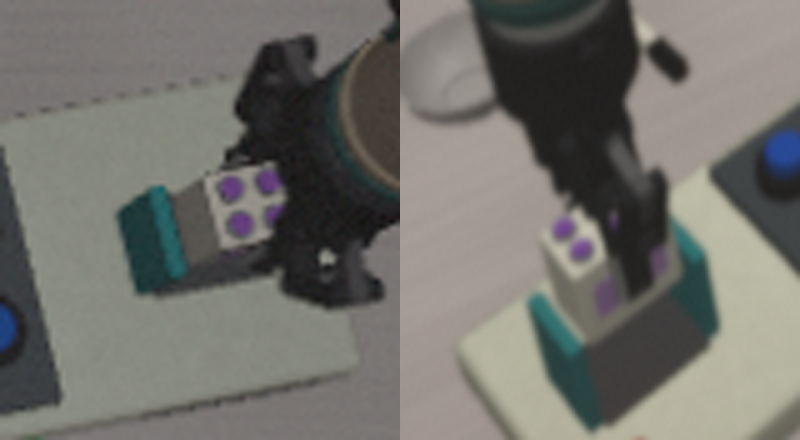

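The rack is square between the walls, its underside already below their tops, with no side force. I'll continue down.

```bash
python3 -m handwheel '[{"delta_pos":[0,0,-0.6],"yaw":0},{"delta_pos":[0,0,-0.6],"yaw":0},{"delta_pos":[0,0,-0.6],"yaw":0},{"delta_pos":[0,0,0],"yaw":0}]'
python3 -m handwheel '[{"delta_pos":[0,0,-0.6],"yaw":0},{"delta_pos":[0,0,-0.6],"yaw":0},{"delta_pos":[0,0,-0.6],"yaw":0},{"delta_pos":[0,0,-0.3],"yaw":0},{"delta_pos":[0,0,0],"yaw":0},{"delta_pos":[0,0,0],"yaw":0}]'
python3 bay.py | head -5
```

```text
clock: 18.35
eef_pos: [616.5, -319.1, 46.7]
tool_rot: [-3.139, -0.002, 1.764]
force: [-1.0, -0.4, -2.0]
width: 39.5
gripper_force: 60.8
clock: 18.85
eef_pos: [617.6, -319.4, 27.2]
tool_rot: [-3.141, -0.0, 1.764]
force: [1.1, -0.6, -2.1]
width: 39.2
gripper_force: 60.8
[ 617.6 -319.4   27.2] [-3.141 -0.     1.764]
tcp in bay -0.9 1.4
scene rack 44 a [-28.7   9.5  50.7] b [-25.  -24.   -5.3   6.9] z [ 92.  95. 138.]
scene wall -1 198 a [-17.2  25.1] b [-47.2 -46.7 -44.1 -39.8 -37.7] top 111 [-47.  -42.7 -37.7]
scene wall 1 127 a [-19.4  24.4] b [34.1 34.8 37.2 40.5 41.8] top 68 [34.4 38.2 41.8]
```

```bash
python3 -m handwheel '[{"delta_pos":[0,0,-0.3],"yaw":0},{"delta_pos":[0,0,-0.3],"yaw":0},{"delta_pos":[0,0,0],"yaw":0},{"delta_pos":[0,0,0],"yaw":0}]'
python3 -m handwheel '[{"delta_pos":[0,0,-0.1],"yaw":0},{"delta_pos":[0,0,0],"yaw":0},{"delta_pos":[0,0,0],"yaw":0}]'
python3 -m handwheel '[{"delta_pos":[0,0,-0.1],"yaw":0},{"delta_pos":[0,0,0],"yaw":0},{"delta_pos":[0,0,0],"yaw":0}]'
```

```text
clock: 19.28
eef_pos: [617.5, -319.4, 21.2]
tool_rot: [-3.141, -0.0, 1.764]
force: [0.8, 0.2, -1.8]
width: 38.8
gripper_force: 60.8
clock: 19.53
eef_pos: [617.7, -319.5, 20.5]
tool_rot: [-3.142, -0.0, 1.764]
force: [-0.3, -0.9, -1.6]
width: 39.3
gripper_force: 60.8
clock: 19.78
eef_pos: [617.7, -319.5, 19.5]
tool_rot: [-3.142, -0.0, 1.764]
force: [0.0, -0.2, -1.0]
width: 39.6
gripper_force: 60.8
```

```bash
python3 -m handwheel '[{"delta_pos":[0,0,-0.07],"yaw":0},{"delta_pos":[0,0,0],"yaw":0},{"delta_pos":[0,0,0],"yaw":0}]'
python3 -m handwheel '[{"delta_pos":[0,0,-0.05],"yaw":0},{"delta_pos":[0,0,0],"yaw":0},{"delta_pos":[0,0,0],"yaw":0}]'
```

```text
clock: 20.03
eef_pos: [617.9, -319.5, 19.3]
tool_rot: [3.141, 0.0, 1.764]
force: [-1.5, 0.4, 2.2]
width: 39.5
gripper_force: 61.3
clock: 20.28
eef_pos: [617.8, -319.5, 19.2]
tool_rot: [3.142, 0.0, 1.764]
force: [-2.6, 1.8, 6.0]
width: 39.4
gripper_force: 61.9
```

Contact with the plate at the expected height. Release and rise.

```bash
python3 -m handwheel '[{"delta_pos":[0,0,0.03],"yaw":0},{"delta_pos":[0,0,0],"yaw":0},{"delta_pos":[0,0,0],"yaw":0},{"delta_pos":[0,0,0],"yaw":0},{"delta_pos":[0,0,0],"yaw":0},{"delta_pos":[0,0,0],"yaw":0},{"delta_pos":[0,0,0],"yaw":0}]' 1
python3 -m handwheel '[{"delta_pos":[0,0,0.5],"yaw":0},{"delta_pos":[0,0,1],"yaw":0},{"delta_pos":[0,0,2],"yaw":0},{"delta_pos":[0,0,2.5],"yaw":0},{"delta_pos":[0,0,2.5],"yaw":0},{"delta_pos":[0,0,2.5],"yaw":0},{"delta_pos":[0,0,2],"yaw":0},{"delta_pos":[0,0,1],"yaw":0},{"delta_pos":[0,0,0],"yaw":0}]'
python3 bay.py|head -5
```

```text
clock: 20.87
eef_pos: [617.7, -319.5, 18.5]
tool_rot: [-3.142, -0.0, 1.764]
force: [-0.5, -0.1, 0.0]
width: 85.6
gripper_force: 0.0
clock: 21.62
eef_pos: [619.7, -320.2, 162.3]
tool_rot: [3.137, 0.003, 1.764]
force: [0.5, -0.2, -0.0]
width: 85.2
gripper_force: 0.0
[ 619.7 -320.2  162.3] [3.137e+00 3.000e-03 1.764e+00]
tcp in bay 1.0 0.3
scene wall -1 133 a [-18.6  25.2] b [-46.9 -46.2 -43.5 -39.5 -38.5] top 101 [-46.6 -43.  -38.5]
scene wall 1 147 a [-16.4  24.2] b [34.3 34.8 36.2 40.3 41.7] top 85 [34.4 37.4 41.7]
scene plate a [13.6 25.2] b [-35.4  34.3]
```

```bash
python3 -m handwheel '[{"delta_pos":[-1,2.4,0],"yaw":0},{"delta_pos":[-1.3,3.2,0],"yaw":0},{"delta_pos":[-1.3,3.2,0],"yaw":0},{"delta_pos":[-1,2.4,0],"yaw":0},{"delta_pos":[-0.7,1.5,0],"yaw":0},{"delta_pos":[0,0,0],"yaw":0},{"delta_pos":[0,0,0],"yaw":0},{"delta_pos":[0,0,0],"yaw":0},{"delta_pos":[0,0,0],"yaw":0}]' -1
python3 - <<'E'
from h import *
e=status.read_state()["eef_pos"]; print(e)
im=get_image("scene"); P=cloud(im); save(im,"press.png")
m=(abs(P[...,0]-e[0])<35)&(abs(P[...,1]-e[1])<35)&(P[...,2]>80)
p=P[m]; o=np.argsort(p[:,2])[:40]; print(m.sum(),p[o][::4].round(),p[o].mean(0).round(1))
# rack on plate
B=np.array([618.8,-320.6]);ax=np.array([np.cos(.193),np.sin(.193)]);ay=np.array([-ax[1],ax[0]])
for n in("scene","top"):
    im=get_image(n);P=cloud(im);c=im["color"];hs=cv2.cvtColor(c,cv2.COLOR_RGB2HSV).astype(int)
    d=P[...,:2]-B;a,b,z=d@ax,d@ay,P[...,2]
    q=(abs(a)<32)&(abs(b)<33)&(z>76)&(z<92)
    r=cv2.minAreaRect(np.c_[a[q],b[q]].astype(np.float32)); print(n,q.sum(),r,"z",np.percentile(z[q],[5,50,95]).round(1))
    q&=(hs[...,0]>120)&(hs[...,0]<155)&(hs[...,1]>50);r=cv2.minAreaRect(np.c_[a[q],b[q]].astype(np.float32)); print(n,"lilac",q.sum(),r)
E
```

```text
clock: 22.47
eef_pos: [564.7, -194.2, 157.8]
tool_rot: [-3.141, 0.0, 1.762]
force: [-0.2, 0.3, -0.1]
width: 0.1
gripper_force: 0.0
[ 564.72984583 -194.17174528  157.81410233]
5410 [[ 569. -188.  184.]
 [ 572. -193.  186.]
 [ 573. -202.  188.]
 [ 576. -192.  191.]
 [ 567. -207.  192.]
 [ 576. -200.  192.]
 [ 570. -206.  194.]
 [ 563. -207.  195.]
 [ 576. -191.  196.]
 [ 573. -203.  196.]] [ 572.  -200.2  192. ]
scene 544 ((-0.13956069946289062, -0.9992733001708984), (62.954063415527344, 42.3927116394043), 89.76345825195312) z [77.5 81.6 85.6]
scene lilac 109 ((-0.8448505401611328, -1.150033950805664), (47.47071075439453, 33.02631378173828), 87.91974639892578)Traceback (most recent call last):
  File "<stdin>", line 12, in <module>
    return _quantile_unchecked(
        a, q, axis, out, overwrite_input, method, keepdims, weights)
    return _ureduce(a,
                    func=_quantile_ureduce_func,
    ...<5 lines>...
                    overwrite_input=overwrite_input,
                    method=method)
    r = func(a, **kwargs)
    result = _quantile(arr,
                       quantiles=q,
    ...<2 lines>...
                       out=out,
                       weights=wgt)
    slices_having_nans = np.isnan(arr[-1, ...])
                                  ~~~^^^^^^^^^
IndexError: index -1 is out of bounds for axis 0 with size 0
```

The rack is level, square and centred on the plate. The closed tip is about 27 mm above the reported TCP, so touch on the key should come near TCP 31. Descending on blue.

```bash
python3 -m handwheel '[{"delta_pos":[0,0.02,-1.5],"yaw":0},{"delta_pos":[0,0.02,-3],"yaw":0},{"delta_pos":[0,0.02,-3],"yaw":0},{"delta_pos":[0,0.02,-2.5],"yaw":0},{"delta_pos":[0,0.02,-1.2],"yaw":0},{"delta_pos":[0,0,-0.5],"yaw":0},{"delta_pos":[0,0,0],"yaw":0},{"delta_pos":[0,0,0],"yaw":0}]'
python3 -m handwheel '[{"delta_pos":[0,0,-0.3],"yaw":0},{"delta_pos":[0,0,-0.3],"yaw":0},{"delta_pos":[0,0,-0.2],"yaw":0},{"delta_pos":[0,0,0],"yaw":0},{"delta_pos":[0,0,0],"yaw":0}]'
```

```text
clock: 23.28
eef_pos: [565.8, -191.8, 42.5]
tool_rot: [3.14, 0.001, 1.764]
force: [0.2, 1.1, 0.2]
width: -0.0
gripper_force: 0.0
clock: 23.7
eef_pos: [565.2, -191.7, 34.1]
tool_rot: [3.141, 0.001, 1.764]
force: [1.0, -0.0, 2.0]
width: -0.6
gripper_force: 0.7
```

```bash
python3 -m handwheel '[{"delta_pos":[0,0,-0.2],"yaw":0},{"delta_pos":[0,0,-0.2],"yaw":0},{"delta_pos":[0,0,0],"yaw":0},{"delta_pos":[0,0,0],"yaw":0}]'
python3 -m handwheel '[{"delta_pos":[0,0,-0.15],"yaw":0},{"delta_pos":[0,0,-0.1],"yaw":0},{"delta_pos":[0,0,0],"yaw":0},{"delta_pos":[0,0,0],"yaw":0}]'
```

```text
clock: 24.03
eef_pos: [565.2, -191.7, 29.8]
tool_rot: [3.141, 0.0, 1.764]
force: [0.2, -0.3, 4.0]
width: -0.4
gripper_force: 2.0
clock: 24.37
eef_pos: [565.3, -191.7, 28.2]
tool_rot: [3.141, 0.001, 1.764]
force: [-2.4, -0.9, 11.8]
width: 0.0
gripper_force: 5.6
```

Spring force rises to about 5 N and then jumps, so the key has bottomed at TCP 28.2. A little extra push, then up and over to yellow.

```bash
python3 -m handwheel '[{"delta_pos":[0,0,-0.05],"yaw":0},{"delta_pos":[0,0,0],"yaw":0},{"delta_pos":[0,0,0],"yaw":0}]'
python3 -m handwheel '[{"delta_pos":[0,0,0.5],"yaw":0},{"delta_pos":[0,0,1],"yaw":0},{"delta_pos":[0,0,1],"yaw":0},{"delta_pos":[0,0,0],"yaw":0},{"delta_pos":[-0.5,2.6,0],"yaw":0},{"delta_pos":[-0.6,3,0],"yaw":0},{"delta_pos":[0,0,0],"yaw":0},{"delta_pos":[0,0,0],"yaw":0},{"delta_pos":[0,0,0],"yaw":0}]'
```

```text
clock: 24.62
eef_pos: [565.3, -191.7, 28.2]
tool_rot: [3.141, 0.001, 1.764]
force: [-2.3, -0.2, 14.2]
width: -0.1
gripper_force: 7.3
clock: 25.37
eef_pos: [553.6, -135.7, 51.5]
tool_rot: [-3.141, 0.0, 1.764]
force: [-0.3, -0.2, -0.0]
width: -0.1
gripper_force: 0.0
```

```bash
python3 -m handwheel '[{"delta_pos":[0,0,-0.8],"yaw":0},{"delta_pos":[0,0,-0.7],"yaw":0},{"delta_pos":[0,0,-0.4],"yaw":0},{"delta_pos":[0,0,-0.3],"yaw":0},{"delta_pos":[0,0,-0.15],"yaw":0},{"delta_pos":[0,0,-0.1],"yaw":0},{"delta_pos":[0,0,0],"yaw":0},{"delta_pos":[0,0,0],"yaw":0},{"delta_pos":[0,0,0],"yaw":0}]'
python3 -m handwheel '[{"delta_pos":[0,0,-0.05],"yaw":0},{"delta_pos":[0,0,0],"yaw":0},{"delta_pos":[0,0,0],"yaw":0}]'
```

```text
clock: 26.12
eef_pos: [553.5, -136.7, 28.2]
tool_rot: [-3.141, 0.002, 1.763]
force: [-3.5, -2.1, 13.9]
width: 0.3
gripper_force: 6.3
clock: 26.37
eef_pos: [553.5, -136.7, 28.1]
tool_rot: [-3.141, 0.002, 1.763]
force: [-3.9, -1.8, 16.3]
width: 0.2
gripper_force: 8.1
```

```bash
python3 -m handwheel '[{"delta_pos":[0,0,0.5],"yaw":0},{"delta_pos":[0,0,1.5],"yaw":0},{"delta_pos":[0,0,1.5],"yaw":0},{"delta_pos":[2.2,-1.5,0],"yaw":0},{"delta_pos":[2.5,-1.6,0],"yaw":0},{"delta_pos":[2.1,-1.5,0],"yaw":0},{"delta_pos":[0,0,-0.5],"yaw":0},{"delta_pos":[0,0,-0.5],"yaw":0},{"delta_pos":[0,0,0],"yaw":0},{"delta_pos":[0,0,0],"yaw":0}]'
python3 -m handwheel '[{"delta_pos":[0,0,-0.8],"yaw":0},{"delta_pos":[0,0,-0.7],"yaw":0},{"delta_pos":[0,0,-0.4],"yaw":0},{"delta_pos":[0,0,-0.3],"yaw":0},{"delta_pos":[0,0,-0.15],"yaw":0},{"delta_pos":[0,0,-0.1],"yaw":0},{"delta_pos":[0,0,0],"yaw":0},{"delta_pos":[0,0,0],"yaw":0},{"delta_pos":[0,0,0],"yaw":0}]'
```

```text
clock: 27.2
eef_pos: [620.1, -180.4, 50.6]
tool_rot: [-3.139, -0.002, 1.765]
force: [-0.1, -0.3, -0.3]
width: 0.2
gripper_force: 0.0
clock: 27.95
eef_pos: [621.2, -181.0, 28.3]
tool_rot: [-3.141, -0.0, 1.764]
force: [-4.6, 1.2, 9.8]
width: -0.3
gripper_force: 5.0
```

```bash
python3 -m handwheel '[{"delta_pos":[0,0,-0.1],"yaw":0},{"delta_pos":[0,0,0],"yaw":0},{"delta_pos":[0,0,0],"yaw":0}]'
python3 -m handwheel '[{"delta_pos":[0,0,0.5],"yaw":0},{"delta_pos":[0,0,1.5],"yaw":0},{"delta_pos":[0,0,3],"yaw":0},{"delta_pos":[0,0,3],"yaw":0},{"delta_pos":[0,0,3],"yaw":0},{"delta_pos":[-1,3,1],"yaw":0},{"delta_pos":[-1,3,0],"yaw":0},{"delta_pos":[-1,3,0],"yaw":0},{"delta_pos":[0,0,0],"yaw":0},{"delta_pos":[0,0,0],"yaw":0}]'
python3 - <<'E'
from h import *
a,b=get_image("scene"),get_image("top"); cv2.imwrite("pics/fin.png",np.hstack([cv2.resize(a["color"][200:350,80:280,::-1],(400,300),interpolation=2),cv2.resize(b["color"][130:235,300:450,::-1],(400,300),interpolation=2)]))
E
```

```text
clock: 28.2
eef_pos: [621.3, -181.0, 28.2]
tool_rot: [-3.141, 0.0, 1.764]
force: [-5.2, 2.9, 15.6]
width: -0.3
gripper_force: 7.9
clock: 29.03
eef_pos: [591.5, -88.9, 146.5]
tool_rot: [3.141, -0.001, 1.768]
force: [0.5, -0.9, 0.4]
width: 0.1
gripper_force: 0.0
```

View pics/fin.png

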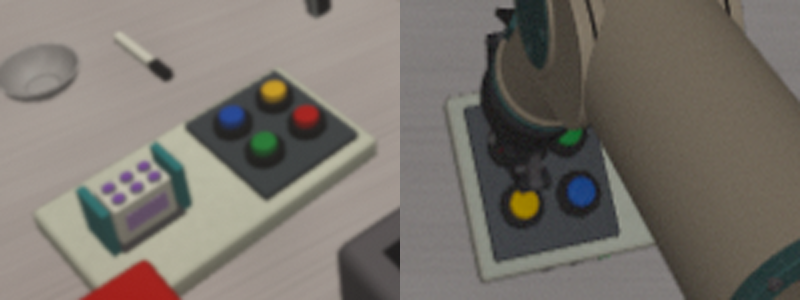

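The rack stands square and upright between the teal walls, at about (140,200) in the left half. All four keys are up and the arm is clear, so I'm handing in.

```bash
python3 -c "
from cell import ctrl; print(ctrl.finish_job())"
```

```text
the job is handed in; nothing more can be done
None
```

The rack is upright and square on the warmer plate, blue, yellow and green were each pressed to the stop in that order without touching red, and the job was handed in at about 29 s; the hand-in returned no verdict.

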